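# Free a bangle bar from its sprung display cradle with a forked tool

### The job

Free the dark bangle bar from its display cradle using the orange forked tool: press the gold collar on its sprung pin sideways with the fork, draw the bar out of the lugs with the fork and leave it squarely on the green felt bay in front, flat on the deck with its pin sprung fully back out. Do not force the bar against its lugs, lift it or touch it with the gripper or arm, leave everything else where it is, and put the fork back in its wooden tray.

Things in the scene. Friction and masses are not known exactly. Their poses are not given: they have to be found in the camera images.
- cradle: Fixed plywood display cradle. Origin: on the table, midway between its two aluminium lugs; -x is its front, z up. Deck 12 mm thick, x -145 to 50, y +-115 mm; 8 mm high lip at x -145 to -139. Lugs at y = +89 and -89: inner faces at +-83, 12 mm thick, x -16 to 16, tops 58 mm above the table. The pin axis runs along y at x = 0, 34 mm above the table.
- lug_hole (a point): Middle of the closed hole (12 mm in x, 11 mm high) through the cradle's +y lug, on the pin axis; holds the bar's sprung tip.
- lug_slot (a point): Middle of the slot, open to the front (-x), in the cradle's -y lug, on the pin axis; holds the bar's fixed pin.
- bay (a point): Centre of the green felt bay (85 x 200 mm) on the cradle's deck, 85 mm in front (-x) of the lugs' axis, at the deck's top; axes those of the cradle.
- bar: Dark padded bangle bar with three thin gold bands, about 0.18 kg, resting loose on the deck. Origin: on its underside below the pin axis, at the start within 2 mm of the middle between the lugs. Block 50 (x) x 100 (y) x 44 (z) mm, y -73 to 27. Pins lie along its y, 22 mm above its underside. -y end: shoulder 20 mm across to y = -81, then fixed 8 mm pin to y = -93. +y end: see plunger.
- plunger (a joint): Sprung pin at the bar's +y end: 0 = fully out, grows as pressed towards the bar's -y, rigid stop at 0.010 m. About 3 N to start, 0.3 N more per mm (6 N at the stop). Gold collar 26 mm across at bar y 45 to 51, then 10 mm thick pin to y = 81, then 8 mm tip to y = 91 (at 0). The fork goes over the 10 mm pin, in the 32 mm gap between collar and lug.
- tip (a point): End of the sprung tip, 7 to 10 mm deep in the closed hole at the start. Pressed sideways the bar first shifts up to 4 mm until its -y shoulder meets the lug, then the spring yields. The tip leaves the hole when pressed in by about 6 mm; before that a pull to the front only meets the rigid lug. Once clear of the lugs, the spring pushes the bar off the fork by the pressed amount.
- collar (a point): Centre of the outer (+y) face of the gold collar, on the pin axis; moves with the plunger.
- pin (a point): Point on the pin axis midway between collar face and +y lug (bar y = 67 mm, 22 mm above the bar's underside); axes those of the bar. Drawn by this end, the bar's far end lags and it skews up to 14 degrees in the fork's slot; a fork left askew on the pin binds and would lift the bar, so line it up before lifting off.
- fork: Loose forked tool, 0.18 kg, standing upright in the tray on its two prongs. Origin: centre of the underside, between the prong tips. Prongs point down, spread along its x: each 16 mm wide, 18 mm thick in y, 24 mm long, with a 14 mm slot between them; above, a 46 x 18 mm steel bridge to 38 mm height, then an orange square handle 26 x 26 mm up to 110 mm. Same when turned by half a turn.
- tray: Fixed shallow wooden tray, outside 170 (x) x 110 (y) mm, walls 20 mm high and 5 mm thick, floor 5 mm thick. Origin: centre of its underside.
- beadbox: Bystander: white box of pink beads, 170 x 110 x 32 mm, loose.
- ringbox: Bystander: blue ring box, 60 x 60 x 43 mm, loose.
- bangle: Bystander: gold bangle lying flat, 72 mm across, 14 mm high, loose.
- wax: Bystander: green wax block, 90 x 42 x 30 mm, loose.
- jar: Bystander: pink jar with brass cap, 60 mm across, 85 mm tall, loose.
- file: Bystander: flat file with wooden handle, 185 mm long, 18 mm high, loose.
Things that resemble listed ones, but are neither listed nor needed, are in the scene too. Of the things that look like the fork, the smaller one is meant. There is more than one size of the bar; the job needs the smaller.

How it is judged:
On the way, in this order (a step that is already met when the one before it is completed fails the run):
1. the fork is lifted from its tray (height (world z) of fork above 0.035 m), for 0.1 s.
2. the fork presses the sprung pin in by more than 5 mm while the bar is still between the lugs (value of joint plunger above 0.005 m and contact force between fork and bar above 1 N and x of bar in the frame of cradle above -0.015 m), for 0.05 s.
3. the fork draws the bar clear of the lugs (x of bar in the frame of cradle below -0.03 m and contact force between fork and bar above 0.1 N).
4. the bar lies in the bay and the fork is lifted off it (x of bar in the frame of bay between -0.025 and 0.025 m and z of fork in the frame of bar above 0.03 m), for 0.1 s.
At the end, for the whole second after the job is handed in: The bar rests flat on the cradle's deck with its origin within 25 mm (across) and 30 mm (along the bar) of the centre of the felt bay, turned less than 15 degrees from the cradle, its pin sprung out to within 2 mm; the fork's prong end lies in the tray; both at rest and released (x of bar in the frame of bay between -0.025 and 0.025 m and y of bar in the frame of bay between -0.03 and 0.03 m and z of bar in the frame of bay below 0.004 m and angle between the x axis of bar and the x axis of cradle, either way round below 0.26 rad and angle between bar's own z axis and vertical below 0.1 rad and value of joint plunger below 0.002 m and linear speed of each of bar, fork below 0.01 m/s and x of fork in the frame of tray between -0.08 and 0.08 m and y of fork in the frame of tray between -0.05 and 0.05 m and z of fork in the frame of tray below 0.04 m); the robot touches nothing.
It fails at once if the gripper or arm touches the bar (contact force between any of the fingers, the arm and bar above 1 N).
It fails at once if the bar is forced against the cradle with more than 30 N (contact force between bar and cradle above 30 N).
It fails at once if the bar is tipped or lifted off the deck (angle between bar's own z axis and vertical above 0.35 rad or z of bar in the frame of bay above 0.02 m).
It fails at once if a bystander is moved by more than 20 mm (distance of any of beadbox, ringbox, bangle, wax, jar, file from where it was at the start of the episode above 0.02 m).
It also fails if it takes over 61 s, if anything falls off the work surface, if the arm or the gripper's body presses on something with over 40 N, if the wrist force passes 120 N, or if a joint passes its speed limit or range.

### The arm

A 6-joint arm with a two-finger parallel gripper is mounted at the origin on the work surface. World frame = base frame: x ahead of the robot, y to its left, z up, the work surface at z = 0. Lengths are in m, angles in rad, forces in N, time in s.
With the tool pointing down it reaches from about 0.275 to 0.85 m from the base axis. Payload 19 kg.
Tool frame: the origin (TCP) lies on the centre line of the jaws, within the pads' length; the fingertips stand 14 mm ahead of it and the grasp point (between the pads) lies 5 mm behind it; z points along the fingers, y is the line along which they close (so a half turn about z gives the same grasp; the last joint's range is limited). The gripper opens to 85 mm and grips with 20 to 120 N. Pads are 22 mm wide; open, the fingers measure 114 mm over their backs; the gripper's body (76 mm by 85 mm) begins 54 mm behind the grasp point. The pads swing forward as they close: fully open they stand 13 mm farther back than shut.
Start: joints at [-1.384, 0.15, 1.437, -0, 1.554, -0.134], TCP at [0.181, -0.546, 0.245] pointing down, gripper open.
Joint ranges: [-2.8, 2.8], [-0.68, 2.1], [0.12, 2.68], [-1.39, 4.53], [0.16, 2.79], [-2.81, 2.81]. Speed limits (rad/s): [1.89, 1.89, 2.22, 3.01, 3.01, 3.01].

### API

Orientations are given as a rotation vector (axis times angle).
In Python, from station import arm, optics, hand_in gives the robot as it stands.
- The arm moves only by the tool apply_moves, never from a script. Its argument "steps" is a list of rows, each a list of 7 numbers: the shift along the tool's x, y, z in units of 50 mm (1.0 is 50 mm), then the turn, a rotation vector about the tool's x, y, z in rad, then the opening, from 0 (shut) to 1 (fully open). In form: [[tx, ty, tz, wx, wy, wz, jaw], ...]. A call has 1 to 20 rows; each row is the pose to reach, as a shift and turn from the pose commanded when the call began, along the tool's axes at that moment; what a row does not reach only later rows make up. A row lasts 1/8 s, in which the tool goes at most 62.5 mm and 10.7 degrees, less where a joint would pass 70% of its speed; a pose out of reach is approached as far as the arm can. A call with a gripper value outside its range is refused whole. The fingers move at their own pace and stop on an object; "newtons" is the grip in N (left out, the last holds). Time passes only in rows, so rows that repeat a pose let the fingers close. It gives the time, the measured TCP pose, the force, the opening and the grip force at its end, in the units of the state.
- arm.state(): the state, without advancing time (a new reading comes with each control period).
- optics.snapshot(name): name is "scene" or "top" or "wrist"; returns (picture, depth): 420x560x3 uint8, red, green, blue; 420x560 float32, m along the optical axis (not along the pixel's ray), 0 where there is no reading.
- optics.camera_params(name): a dict with "mtx" (3x3 intrinsics, pixels), "k1" (the pictures are not rectified: a ray, as slopes to the right and down, at radius r is drawn at 1 + k1 r^2 times it, then the intrinsics apply), "extrinsics" (4x4, takes a point from world to camera coordinates); the wrist camera has in their place "T_tool_cam" (4x4, takes a point from camera to tool coordinates, whose origin is the TCP and whose axes are the flange's). Camera axes: x right, y up, looking along -z (the intrinsics and any distortion apply to the point x, -y, -z); pixel columns grow to the right and rows downward; lengths in m; the calibration is good to about 2 mm. A picture is of the moment at which its call begins: read the wrist's pose just before it. camera_params takes no time and is no camera call.
- hand_in(): hands the job in; it is judged then, once.
The state is a dict: "clock": time; "q": joint angles; "joint_velocities": joint speeds; "joint_torque": joint torques, N m; "tool_pos": TCP position; "tcp_rot": TCP orientation; "wrist_force": force on the tool from outside, world axes, zero at the start; "moment": the same for the moment, N m; "gripper_width": finger opening in m; "finger_force": force on a finger pad.
Only numpy, scipy, OpenCV 4.12 (cv2) and the standard library are available. Lean on these libraries where they do the work, as an engineer would, in place of code of your own. Each camera call takes 0.05 s, during which the arm holds its last target. There are 200 camera calls.

## Working session

There is one attempt and no reset: what is moved stays moved. The work goes in short steps, Python scripts to look and compute and a tool call to move; the robot and the scene stay as the last step left them, time stands still between calls to the robot, and variables do not carry over. Pictures are saved under pics/ and viewed, at most 10 in all, crops included, and the job is handed in when it is done.

Besides the shell and the picture viewer there is one more tool, called after "Emit:" as name(argument=value, ...), one argument or row to a line, values as JSON. apply_moves: Moves the arm, as the interface text tells. Its arguments: {"type":"object","properties":{"steps":{"type":"array"},"newtons":{"type":"number"}},"required":["steps"]}

```bash
mkdir -p pics; ls
cat > h.py <<'E'
import numpy as np, cv2
from station import arm, optics, hand_in
from scipy.spatial.transform import Rotation as R
def ext(name,st=None):
    p=optics.camera_params(name)
    if name=='wrist':
        T=np.eye(4);T[:3,:3]=R.from_rotvec(st['tcp_rot']).as_matrix();T[:3,3]=st['tool_pos']
        return p, T@np.array(p['T_tool_cam'])
    return p, np.linalg.inv(np.array(p['extrinsics']))
def rays(name,uv,st=None):
    p,T=ext(name,st);K=np.array(p['mtx'],float)
    uv=np.asarray(uv,float).reshape(-1,2)
    d=np.stack([(uv[:,0]-K[0,2])/K[0,0],(uv[:,1]-K[1,2])/K[1,1]],1)
    s=d.copy()
    for _ in range(30): s=d/(1+p['k1']*(s**2).sum(1,keepdims=True))
    c=np.stack([s[:,0],-s[:,1],-np.ones(len(s))],1)
    return T[:3,3], c@T[:3,:3].T   # ray with unit depth along the axis
def onz(name,uv,z,st=None):
    o,d=rays(name,uv,st); return o+d*((z-o[2])/d[:,2])[:,None]
def cloud(name,depth,st=None):
    v,u=np.mgrid[:depth.shape[0],:depth.shape[1]]
    o,d=rays(name,np.stack([u.ravel(),v.ravel()],1),st)
    P=(o+d*depth.ravel()[:,None]).reshape(*depth.shape,3); P[depth==0]=np.nan
    return P
def snap(name,tag):
    st=arm.state(); im,dp=optics.snapshot(name)
    cv2.imwrite(f'pics/{tag}.png',im[:,:,::-1]); np.savez(f'pics/{tag}.npz',im=im,dp=dp,st=np.array(st,dtype=object))
    return im,dp,st
E
python3 - <<'E'
from h import *
for n in('scene','top'):
    im,dp,st=snap(n,n+'0'); p=optics.camera_params(n)
    print(n,p['mtx'],p['k1'],ext(n)[1].round(3).tolist(),(dp>0).mean())
print(st)
print(optics.camera_params('wrist'))
a=cv2.imread('pics/scene0.png');b=cv2.imread('pics/top0.png')
E
```

```text
pics
scene [[394.1049946    0.         269.8919132 ]
 [  0.         394.1049946  204.17504865]
 [  0.           0.           1.        ]] -0.09178135195958641 [[0.109, -0.693, 0.713, 1.163], [0.994, 0.091, -0.063, -0.026], [-0.021, 0.715, 0.698, 0.705], [0.0, 0.0, 0.0, 1.0]] 0.9959523809523809
top [[491.86600256   0.         280.96293024]
 [  0.         491.86600256 209.97882731]
 [  0.           0.           1.        ]] -0.1123097077024818 [[-0.007, 0.982, -0.187, 0.175], [-1.0, -0.003, 0.023, 0.061], [0.022, 0.187, 0.982, 1.52], [0.0, 0.0, 0.0, 1.0]] 0.9959353741496598
{'clock': 0.05, 'q': array([-1.38399238e+00,  1.50958682e-01,  1.43801517e+00,  1.60259249e-05,
        1.55378821e+00, -1.34009173e-01]), 'joint_velocities': array([ 5.40835230e-05, -5.10851027e-04, -1.38253518e-03, -5.59004335e-05,
        7.52653704e-04,  2.15998942e-04]), 'joint_torque': array([ 4.48712264e-03, -7.15100312e+01, -5.72438264e+01, -4.33559317e-04,
        6.88975852e-03,  4.12020813e-05]), 'tool_pos': array([ 0.18125869, -0.54544843,  0.24469891]), 'tcp_rot': array([-3.10010790e+00, -5.01586585e-01,  2.33140974e-05]), 'wrist_force': array([-0.32543203, -0.70038061,  0.02678671]), 'moment': array([ 0.02225641, -0.02712868, -0.00471534]), 'finger_force': 0.0, 'gripper_width': 0.08541044211128598}
{'mtx': array([[377.92069592,   0.        , 285.9646549 ],
       [  0.        , 377.92069592, 213.36775571],
       [  0.        ,   0.        ,   1.        ]]), 'k1': -0.08096316916968925, 'T_tool_cam': array([[-0.00137703,  0.96352875,  0.26760128,  0.06776561],
       [ 0.99999847,  0.00103826,  0.00140745, -0.00122386],
       [ 0.00107827,  0.2676028 , -0.96352871, -0.1286998 ],
       [ 0.        ,  0.        ,  0.        ,  1.        ]])}
```

View pics/top0.png

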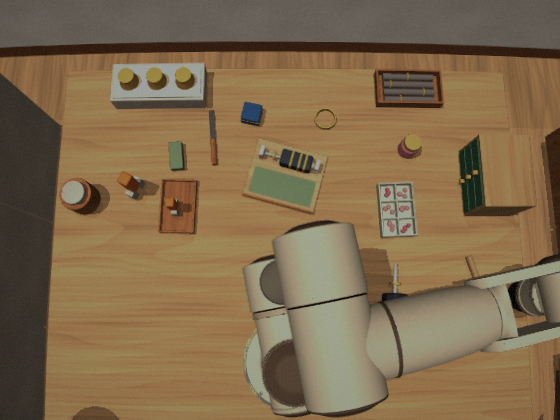

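View pics/scene0.png

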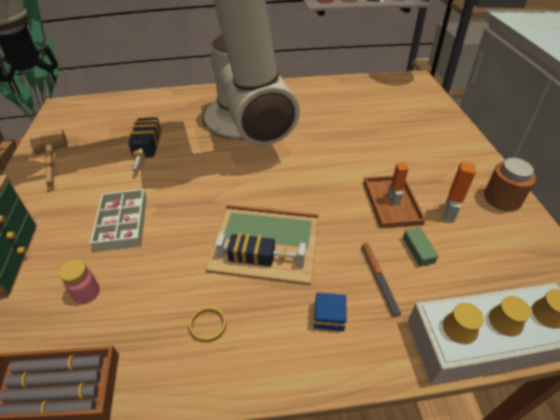

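Fork candidates are the one in the tray (top 172,205), short and standing on its prongs, and a taller one free on the table (top 128,182). The tray one is smaller, so it should be the fork. Bar candidates are the one in the cradle (top 300,160) and a loose one near the arm (top 395,290). The cradle one should be meant. I'll confirm both in a crop.

Run:
```python
from h import *
im=cv2.imread('pics/top0.png');s=cv2.imread('pics/scene0.png')
a=cv2.resize(im[125:255,100:340],(800,433),interpolation=cv2.INTER_CUBIC)[:433]
b=cv2.resize(s[150:270,360:480],(300,300)[::-1],interpolation=cv2.INTER_CUBIC)
c=np.zeros((600,800,3),np.uint8); c[:300,:600]=cv2.resize(im[130:220,110:210+80],(600,300),interpolation=cv2.INTER_CUBIC); c[300:,:300]=b; c[300:,300:750]=cv2.resize(s[195:285,200:335],(450,300),interpolation=cv2.INTER_CUBIC)
cv2.imwrite('pics/crop1.png',c)
d=np.load('pics/top0.npz',allow_pickle=True);P=cloud('top',d['dp']);I=d['im']
hsv=cv2.cvtColor(I,cv2.COLOR_RGB2HSV)
felt=cv2.inRange(hsv,(35,40,40),(90,255,255)); 
n,L,S,C=cv2.connectedComponentsWithStats(felt)
for i in range(1,n):
    if S[i,4]>300:
        ys,xs=np.where(L==i); r=cv2.minAreaRect(np.stack([xs,ys],1).astype(np.float32))
        w=onz('top',cv2.boxPoints(r)-0,0.012); print('green',S[i],w[:,:2].round(4).tolist(),w.mean(0).round(4), np.nanmedian(P[L==i][:,2]))
ds=np.load('pics/scene0.npz',allow_pickle=True);Q=cloud('scene',ds['dp'])
for nm,PP,J in(('top',P,I),('scene',Q,ds['im'])):
    h=cv2.cvtColor(J,cv2.COLOR_RGB2HSV)
    m=cv2.inRange(h,(4,150,120),(18,255,255)); n,L,S,C=cv2.connectedComponentsWithStats(m)
    for i in range(1,n):
        if S[i,4]>15:
            p=PP[L==i]; p=p[~np.isnan(p[:,2])]
            t=p[p[:,2]>np.nanmax(p[:,2])-.006]
            print(nm,'orange',S[i].tolist(),'ztop',p[:,2].max().round(3),'topmean',t.mean(0).round(4),'ext',np.ptp(p,0).round(3))
    # lug tops
    if nm=='top':
        m=(np.abs(PP[:,:,2]-.058)<.006)&(PP[:,:,0]>.3)&(PP[:,:,0]<.75)&(np.abs(PP[:,:,1])<.2)
        n,L,S,C=cv2.connectedComponentsWithStats(m.astype(np.uint8))
        for i in range(1,n):
            if S[i,4]>5: print('z58',S[i].tolist(),PP[L==i].mean(0).round(4))
```

```text
green [169 142  15  28 355] [[0.6844, 0.386], [0.6863, 0.344], [0.5949, 0.3363], [0.593, 0.3778]] [0.6396 0.361  0.012 ] 0.02947564360682131
green [ 249  167   67   40 1573] [[0.5246, 0.1287], [0.6049, 0.1083], [0.5518, -0.0835], [0.4723, -0.0612]] [0.5384 0.0231 0.012 ] 0.012905255542619898
green [498 262  62  22 359] [[0.2505, -0.6533], [0.2941, -0.8688], [0.2608, -0.8744], [0.2181, -0.6592]] [ 0.2559 -0.7639  0.012 ] 0.6081224926185603
top orange [376, 69, 25, 10, 35] ztop 0.048 topmean [ 0.9249 -0.324   0.0443] ext [0.036 0.082 0.014]
top orange [408, 69, 26, 2, 27] ztop 0.047 topmean [ 0.9276 -0.4373  0.0427] ext [0.007 0.086 0.012]
top orange [403, 76, 41, 27, 93] ztop 0.05 topmean [ 0.8118 -0.4478  0.0467] ext [0.116 0.134 0.05 ]
top orange [378, 82, 7, 20, 63] ztop 0.045 topmean [ 0.8391 -0.296   0.0412] ext [0.084 0.024 0.045]
top orange [211, 139, 4, 25, 73] ztop 0.025 topmean [0.6528 0.2424 0.0206] ext [0.08  0.012 0.026]
top orange [117, 171, 15, 15, 135] ztop 0.157 topmean [0.5302 0.4826 0.1532] ext [0.084 0.086 0.161]
top orange [60, 178, 31, 31, 181] ztop 0.099 topmean
[... 622 characters left out ...]
1, 18, 42, 246] ztop 0.152 topmean [0.5354 0.4804 0.149 ] ext [0.223 0.179 0.155]
scene orange [365, 162, 60, 62, 1280] ztop 0.117 topmean [0.4723 0.3537 0.114 ] ext [0.247 0.152 0.12 ]
scene orange [495, 163, 40, 23, 197] ztop 0.093 topmean [0.5209 0.6354 0.089 ] ext [0.09  0.094 0.007]
scene orange [227, 205, 91, 11, 149] ztop 0.022 topmean [0.4854 0.0407 0.0191] ext [0.064 0.216 0.022]
scene orange [363, 243, 18, 30, 168] ztop 0.02 topmean [0.6576 0.2399 0.017 ] ext [0.082 0.023 0.02 ]
scene orange [464, 332, 13, 11, 43] ztop 0.095 topmean [0.8973 0.3359 0.0917] ext [0.008 0.023 0.019]
scene orange [0, 345, 113, 72, 887] ztop 0.044 topmean [ 0.8688 -0.3579  0.0402] ext [0.142 0.215 0.045]
```

View pics/crop1.png

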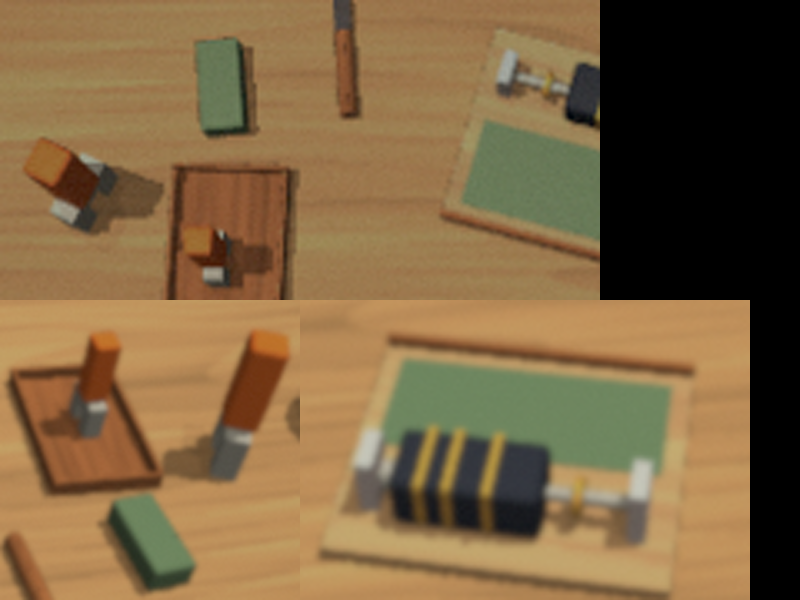

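The crops confirm it. The smaller fork stands upright on its prongs in the tray (crop 205,250), with its bridge roughly along world x. The larger one (crop 65,180) is outside the tray. The smaller bar (56 mm top) sits between the lugs, with its sprung pin and collar on the +y side. Next I move above the fork.

```bash
cat >> h.py <<'E'
def plan(pts,st=None):
    """pts: (x,y,z,yaw of tool x); prints shifts (50 mm units) and turn about tool z from the present pose"""
    st=st or arm.state(); M=R.from_rotvec(st['tcp_rot']).as_matrix(); yaw=np.arctan2(M[1,0],M[0,0])
    print('now',st['clock'],np.round(st['tool_pos'],4),'yaw',round(yaw,4),'tilt',np.round(M[:2,2],4),'F',np.round(st['wrist_force'],1),'w',round(st['gripper_width'],4))
    for x,y,z,w in pts: print((M.T@(np.array([x,y,z])-st['tool_pos'])/.05).round(3),'wz',round(-(w-yaw),4))
E
python3 -c "
from h import *
plan([(.40,-.25,.245,0),(.50,.05,.245,0),(.469,.355,.245,0)])"
```

```text
now 0.1 [ 0.1813 -0.5455  0.2448] yaw 0.3208 tilt [-0.0002  0.0011] F [ 0.6 -0.5  0.6] w 0.0857
[ 6.015 -4.228  0.   ] wz 0.3208
[ 9.805e+00 -9.292e+00  6.000e-03] wz 0.3208
[ 1.1140e+01 -1.5276e+01  1.3000e-02] wz 0.3208
```

Emit:
apply_moves(
  steps=[
    [1.0,-0.7,0,0,0,0.1,1],
    [2.0,-1.4,0,0,0,0.2,1],
    [3.0,-2.1,0,0,0,0.32,1],
    [4.0,-2.8,0,0,0,0.32,1],
    [5.0,-3.5,0,0,0,0.32,1],
    [6.0,-4.2,0,0,0,0.32,1],
    [6.7,-5.2,0,0,0,0.32,1],
    [7.4,-6.2,0,0,0,0.32,1],
    [8.1,-7.2,0,0,0,0.32,1],
    [8.8,-8.2,0,0,0,0.32,1],
    [9.6,-9.2,0,0,0,0.32,1],
    [9.9,-10.2,0,0,0,0.32,1],
    [10.1,-11.2,0,0,0,0.32,1],
    [10.3,-12.2,0,0,0,0.32,1],
    [10.5,-13.2,0,0,0,0.32,1],
    [10.8,-14.2,0,0,0,0.32,1],
    [11.1,-15.0,0,0,0,0.32,1],
    [11.1,-15.3,0,0,0,0.32,1],
    [11.1,-15.3,0,0,0,0.32,1],
    [11.1,-15.3,0,0,0,0.32,1],
  ],
)

```text
clock: 2.6
tool_pos: [0.4669, 0.3543, 0.2454]
tcp_rot: [3.141, 0.0, -0.0]
wrist_force: [0.1, -0.1, -0.2]
gripper_width: 0.0853
finger_force: 0.0
```

Run:
```python
from h import *
im,dp,st=snap('wrist','w1'); plan([],st)
P=cloud('wrist',dp,st)
h=cv2.cvtColor(im,cv2.COLOR_RGB2HSV)
# fork top face
m=((P[:,:,2]>.105)&(P[:,:,2]<.125)&(np.abs(P[:,:,0]-.469)<.06)&(np.abs(P[:,:,1]-.355)<.06)).astype(np.uint8)
n,L,S,C=cv2.connectedComponentsWithStats(m)
i=1+S[1:,4].argmax(); ys,xs=np.where(L==i); r=cv2.minAreaRect(np.stack([xs,ys],1).astype(np.float32))
w=onz('wrist',cv2.boxPoints(r),.115,st); print('top',S[i],np.nanmedian(P[L==i],0).round(4),w.round(4).tolist(),w.mean(0).round(4))
# bridge shoulder
m=((P[:,:,2]>.036)&(P[:,:,2]<.05)&(np.abs(P[:,:,0]-.469)<.05)&(np.abs(P[:,:,1]-.355)<.05))
print('bridge',m.sum(),np.nanmean(P[m],0).round(4),np.ptp(P[m],0).round(4))
# tray rim
```

```text
now 2.6 [0.4669 0.3543 0.2454] yaw 0.0001 tilt [-0.     -0.0002] F [ 0.1 -0.1 -0.2] w 0.0853
top [ 265  186   37   37 1300] [0.4691 0.3579 0.1146] [[0.4821, 0.3705, 0.115], [0.482, 0.3453, 0.115], [0.4558, 0.3451, 0.115], [0.4558, 0.3709, 0.115]] [0.4689 0.3579 0.115 ]
bridge 283 [0.485  0.358  0.0433] [0.0111 0.0217 0.0123]
```

View pics/w1.png

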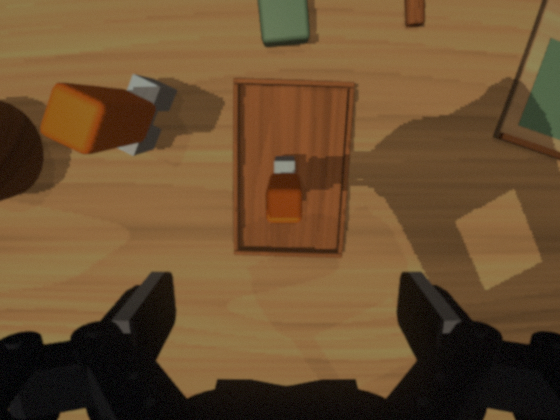

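The fork is seen from above at (285,190), at world (0.469, 0.358) with yaw about 0 and the spread along x. The larger fork stands clear to the left. Next: descend, grip and lift.

Emit:
apply_moves(
  steps=[
    [0.04,-0.07,1.0,0,0,0,1],
    [0.04,-0.07,2.0,0,0,0,1],
    [0.04,-0.07,2.7,0,0,0,1],
    [0.04,-0.07,3.0,0,0,0,1],
    [0.04,-0.07,3.05,0,0,0,1],
    [0.04,-0.07,3.05,0,0,0,1],
    [0.04,-0.07,3.05,0,0,0,0],
    [0.04,-0.07,3.05,0,0,0,0],
    [0.04,-0.07,3.05,0,0,0,0],
    [0.04,-0.07,3.05,0,0,0,0],
    [0.04,-0.07,3.05,0,0,0,0],
    [0.04,-0.07,3.05,0,0,0,0],
    [0.04,-0.07,3.05,0,0,0,0],
  ],
  newtons=80,
)

```text
clock: 4.28
tool_pos: [0.4689, 0.3589, 0.0932]
tcp_rot: [-3.141, -0.001, -0.001]
wrist_force: [-1.0, -1.3, 6.5]
gripper_width: 0.0252
finger_force: 79.0
```

Emit:
apply_moves(
  steps=[
    [0,0,-0.6,0,0,0,0],
    [0,0,-1.5,0,0,0,0],
    [0,0,-2.4,0,0,0,0],
    [0,0,-2.95,0,0,0,0],
    [0.3,0.9,-2.95,0,0,0.07,0],
    [0.6,2.0,-2.95,0,0,0.14,0],
    [0.9,3.1,-2.95,0,0,0.21,0],
    [1.2,4.2,-2.95,0,0,0.27,0],
    [1.5,5.2,-2.95,0,0,0.27,0],
    [1.7,5.9,-2.95,0,0,0.27,0],
    [1.7,6.0,-2.95,0,0,0.27,0],
    [1.7,6.0,-2.95,0,0,0.27,0],
    [1.7,6.0,-2.95,0,0,0.27,0],
  ],
)

```text
clock: 5.9
tool_pos: [0.5538, 0.0599, 0.2403]
tcp_rot: [-3.113, 0.42, 0.0]
wrist_force: [0.1, 0.2, -2.4]
gripper_width: 0.0249
finger_force: 79.2
```

Run:
```python
from h import *
im,dp,st=snap('wrist','w2'); plan([],st)
P=cloud('wrist',dp,st)
m=((np.abs(P[:,:,2]-.058)<.004)&(np.abs(P[:,:,0]-.617)<.08)&(np.abs(P[:,:,1])<.13)).astype(np.uint8)
n,L,S,C=cv2.connectedComponentsWithStats(m)
for i in range(1,n):
    if S[i,4]>40:
        ys,xs=np.where(L==i); r=cv2.minAreaRect(np.stack([xs,ys],1).astype(np.float32)); w=onz('wrist',cv2.boxPoints(r),.058,st)
        print(S[i].tolist(),np.nanmean(P[L==i],0).round(4),'rect',w[:,:2].round(4).tolist(),w.mean(0).round(4))
h=cv2.cvtColor(im,cv2.COLOR_RGB2HSV)
g=cv2.inRange(h,(35,40,40),(90,255,255)); n,L,S,C=cv2.connectedComponentsWithStats(g);i=1+S[1:,4].argmax()
ys,xs=np.where(L==i); r=cv2.minAreaRect(np.stack([xs,ys],1).astype(np.float32)); w=onz('wrist',cv2.boxPoints(r),.012,st); print('felt',S[i].tolist(),w[:,:2].round(4).tolist(),w.mean(0).round(4))
```

```text
now 5.9 [0.5538 0.0599 0.2403] yaw -0.2681 tilt [-0.0001  0.0003] F [ 0.1  0.2 -2.4] w 0.0249
[303, 60, 122, 70, 7112] [ 0.6131 -0.0193  0.0562] rect [[0.6018, 0.035], [0.6519, 0.02], [0.6251, -0.0714], [0.5733, -0.0597]] [ 0.613 -0.019  0.058]
[217, 74, 18, 42, 676] [0.6424 0.0866 0.0581] rect [[0.6592, 0.0886], [0.6561, 0.0763], [0.6253, 0.0847], [0.6285, 0.0973]] [0.6423 0.0867 0.058 ]
[437, 77, 20, 41, 666] [ 0.5944 -0.0838  0.0577] rect [[0.5813, -0.0725], [0.6119, -0.0815], [0.6073, -0.0946], [0.5765, -0.0859]] [ 0.5942 -0.0836  0.058 ]
felt [224, 144, 210, 86, 15987] [[0.6035, 0.108], [0.5517, -0.0823], [0.468, -0.0681], [0.5238, 0.1337]] [0.5368 0.0228 0.012 ]
```

View pics/w2.png

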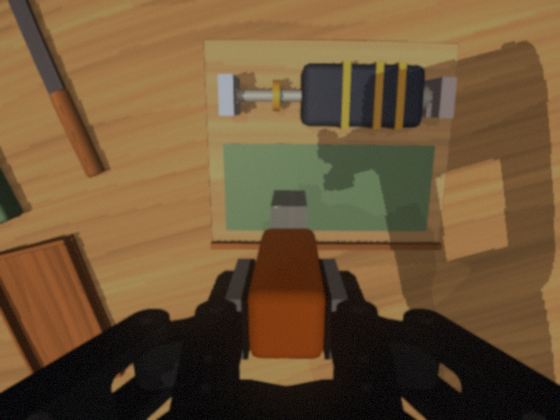

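The view shows the pin from (243,95) to (300,97), the collar at (277,95), the lugs at (227,95) and (447,97), and the bar aligned. The fork is held straight. I'll measure the pin line and its offset from the fork.

```bash
cat >> h.py <<'E'
CO=np.array([.6183,.0015]); CY=-.2746
CR=np.array([[np.cos(CY),-np.sin(CY)],[np.sin(CY),np.cos(CY)]])
def tocr(P): Q=np.array(P,float).copy(); Q[...,:2]=(Q[...,:2]-CO)@CR; return Q
def frcr(x,y): return CO+CR@np.array([x,y])
E
python3 - <<'E'
from h import *
d=np.load('pics/w2.npz',allow_pickle=True);st=d['st'].item();P=cloud('wrist',d['dp'],st);Q=tocr(P)
b=lambda a,lo,hi:(Q[...,a]>lo)&(Q[...,a]<hi)
pin=b(2,.025,.045)&b(0,-.02,.02)
for lo,hi in((.030,.042),(.055,.062),(.062,.069),(.069,.076)):
    m=pin&b(1,lo,hi); x=Q[m]; print('pin',lo,m.sum(),'x',np.percentile(x[:,0],[2,50,98]).round(4),'z',np.percentile(x[:,2],[50,98]).round(4))
    t=x[x[:,2]>.037]; print('   crest x',t[:,0].mean().round(4))
m=b(2,.028,.052)&b(0,-.016,.016)&b(1,.042,.056)
c=Q[m&b(2,.042,.052)]; print('collar y',np.percentile(c[:,1],[2,50,98]).round(4),'x',np.percentile(c[:,0],[2,50,98]).round(4),c[:,2].max().round(4))
# fork in hand: bridge/handle top in tool frame
M=R.from_rotvec(st['tcp_rot']).as_matrix(); T=(P-st['tool_pos'])@M
im=d['im'];h=cv2.cvtColor(im,cv2.COLOR_RGB2HSV)
m=(T[...,2]<0)&(T[...,2]>-.04)&(np.abs(T[...,0])<.03)&(np.abs(T[...,1])<.014)
t=T[m&(T[...,2]<np.nanpercentile(T[m][:,2],40)+.002)];print('handle top T z',np.nanmedian(t[:,2]).round(4),'x',np.percentile(t[:,0],[1,99]).round(4),'y',np.percentile(t[:,1],[1,99]).round(4))
m=(T[...,2]>.03)&(T[...,2]<.09)&(np.abs(T[...,0])<.04)&(np.abs(T[...,1])<.02)
t=T[m];print('bridge/prong T',m.sum(),'x',np.percentile(t[:,0],[1,50,99]).round(4),'y',np.percentile(t[:,1],[1,99]).round(4),'z',np.percentile(t[:,2],[1,99]).round(4))
for lo in(.03,.04,.05,.06,.07,.08):
    q=t[(t[:,2]>lo)&(t[:,2]<lo+.01)]; print(lo,len(q),np.median(q,0).round(4) if len(q) else '')
plan([(*frcr(0,.068),.20,CY),(*frcr(0,.068),.16,CY),(*frcr(0,.068),.105,CY)])
E
```

```text
pin 0.03 167 x [-0.0044  0.0004  0.0046] z [0.0385 0.0401]
   crest x 0.0003
pin 0.055 94 x [-0.0045 -0.      0.0046] z [0.0383 0.0404]
   crest x 0.0002
pin 0.062 96 x [-0.0045 -0.0001  0.0045] z [0.0384 0.0404]
   crest x 0.0004
pin 0.069 104 x [-0.0045  0.0003  0.0045] z [0.0384 0.04  ]
   crest x 0.0004
collar y [0.0463 0.0488 0.0513] x [-0.0095  0.0001  0.0099] 0.0491
handle top T z -0.0218 x [-0.0131  0.0113] y [-0.0138  0.0136]
bridge/prong T 1943 x [0.0092 0.0154 0.0213] y [-0.0119  0.0111] z [0.0304 0.0873]
0.03 388 [ 0.011  -0.0003  0.0348]
0.04 572 [0.013  0.0002 0.0493]
0.05 599 [ 0.0175 -0.0008  0.0506]
0.06 150 [0.0211 0.0001 0.0646]
0.07 131 [ 0.0211 -0.0001  0.0747]
0.08 103 [ 0.021  -0.0001  0.0848]
now 5.95 [0.5538 0.0599 0.2404] yaw -0.2679 tilt [0.     0.0002] F [ 0.7  0.  -2.4] w 0.0252
[ 1.563 -0.575  0.807] wz 0.0067
[ 1.563 -0.574  1.607] wz 0.0067
[ 1.563 -0.574  2.707] wz 0.0067
```

Emit:
apply_moves(
  steps=[
    [0.8,-0.3,0,0,0,0.006,0],
    [1.5,-0.55,0.3,0,0,0.006,0],
    [1.59,-0.57,1.0,0,0,0.006,0],
    [1.59,-0.57,1.5,0,0,0.006,0],
    [1.59,-0.57,1.7,0,0,0.006,0],
    [1.59,-0.57,1.7,0,0,0.006,0],
    [1.59,-0.57,1.7,0,0,0.006,0],
  ],
)

```text
clock: 6.82
tool_pos: [0.6386, 0.0655, 0.1567]
tcp_rot: [-3.112, 0.43, -0.003]
wrist_force: [0.6, 0.7, -2.3]
gripper_width: 0.025
finger_force: 79.1
```

```bash
cat > fk.py <<'E'
from h import *
import sys
im,dp,st=snap('wrist',sys.argv[1]);P=cloud('wrist',dp,st);Q=tocr(P)
b=lambda a,lo,hi:(Q[...,a]>lo)&(Q[...,a]<hi)
for lo,hi in((.030,.042),(.054,.059),(.077,.082)):
    x=Q[b(2,.025,.045)&b(0,-.02,.02)&b(1,lo,hi)]
    if len(x): print('pin',lo,len(x),'x',np.percentile(x[:,0],[2,50,98]).round(4))
f=tocr(st['tool_pos']); print('TCP in cradle',f.round(4))
m=b(0,f[0]+.012,f[0]+.035)&b(1,f[1]-.014,f[1]+.014)&b(2,f[2]-.1,f[2]-.035)
x=Q[m]
for lo in np.arange(f[2]-.1,f[2]-.035,.01):
    q=x[(x[:,2]>lo)&(x[:,2]<lo+.01)]
    if len(q)>10: print('fork face z',lo.round(3),len(q),'x',np.median(q[:,0]).round(4),'y',np.percentile(q[:,1],[2,98]).round(4))
plan([(*frcr(.0015,.067),z,CY) for z in(.14,.12,.106)],st)
E
python3 fk.py w3
```

```text
pin 0.03 248 x [-0.0039  0.0015  0.0052]
pin 0.054 14 x [-0.003   0.0014  0.0051]
pin 0.077 49 x [-0.0037  0.0018  0.0053]
TCP in cradle [0.0022 0.0671 0.1567]
fork face z 0.067 101 x 0.0234 y [0.0584 0.0753]
fork face z 0.077 133 x 0.0233 y [0.0585 0.0756]
fork face z 0.087 153 x 0.0233 y [0.0585 0.0758]
fork face z 0.097 484 x 0.0207 y [0.0586 0.0762]
fork face z 0.107 347 x 0.0193 y [0.0586 0.0761]
now 6.825 [0.6386 0.0655 0.1567] yaw -0.2749 tilt [0.0018 0.0001] F [ 0.6  0.7 -2.3] w 0.025
[-0.015  0.001  0.334] wz -0.0003
[-0.015  0.002  0.734] wz -0.0003
[-0.016  0.002  1.014] wz -0.0003
```

View pics/w3.png

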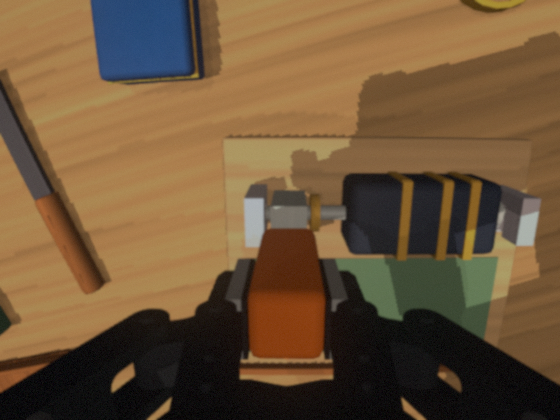

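The fork (290,205) hangs over the pin between the collar (316,212) and the lug (255,215), with the offset well inside the 2 mm play. I'll descend.

Emit:
apply_moves(
  steps=[
    [0,0,0.3,0,0,0,0],
    [0,0,0.5,0,0,0,0],
    [0,0,0.6,0,0,0,0],
    [0,0,0.7,0,0,0,0],
    [0,0,0.8,0,0,0,0],
    [0,0,0.9,0,0,0,0],
    [0,0,0.96,0,0,0,0],
    [0,0,1.02,0,0,0,0],
    [0,0,1.02,0,0,0,0],
  ],
)

```text
clock: 8.0
tool_pos: [0.6382, 0.0652, 0.1042]
tcp_rot: [-3.112, 0.431, 0.0]
wrist_force: [-0.9, -0.2, -1.5]
gripper_width: 0.0255
finger_force: 79.1
```

```bash
python3 -c "
from h import *
st=arm.state();plan([],st);print(tocr(st['tool_pos']).round(4))"
```

```text
now 8.0 [0.6382 0.0652 0.1042] yaw -0.2752 tilt [-0.0002  0.0001] F [-0.9 -0.2 -1.5] w 0.0255
[0.0018 0.0667 0.1042]
```

Emit:
apply_moves(
  steps=[
    [0,0.05,0,0,0,0,0],
    [0,0.1,0,0,0,0,0],
    [0,0.14,0,0,0,0,0],
    [0,0.18,0,0,0,0,0],
    [0,0.18,0,0,0,0,0],
  ],
)

```text
clock: 8.62
tool_pos: [0.6358, 0.0566, 0.1045]
tcp_rot: [-3.111, 0.431, -0.0]
wrist_force: [0.7, 1.4, -1.1]
gripper_width: 0.0249
finger_force: 79.3
```

```bash
cat > s.py <<'E'
from h import *
st=arm.state();plan([],st);f=st['wrist_force'].copy();f[:2]=f[:2]@CR;print(tocr(st['tool_pos']).round(4),'F cradle',f.round(1))
E
python3 s.py
```

```text
now 8.625 [0.6358 0.0566 0.1045] yaw -0.2753 tilt [0.0003 0.0004] F [ 0.7  1.4 -1.1] w 0.0249
[0.0019 0.0578 0.1045] F cradle [ 0.3  1.5 -1.1]
```

Emit:
apply_moves(
  steps=[
    [0,0.02,0,0,0,0,0],
    [0,0.04,0,0,0,0,0],
    [0,0.06,0,0,0,0,0],
    [0,0.06,0,0,0,0,0],
  ],
)

```text
clock: 9.12
tool_pos: [0.635, 0.0537, 0.1044]
tcp_rot: [-3.112, 0.431, -0.0]
wrist_force: [1.4, 3.3, -0.1]
gripper_width: 0.0252
finger_force: 79.6
```

```bash
python3 s.py; python3 fk.py w4|head -8
```

```text
now 9.125 [0.635  0.0537 0.1044] yaw -0.2752 tilt [0.0002 0.0001] F [ 1.4  3.3 -0.1] w 0.0252
[0.0019 0.0547 0.1044] F cradle [ 0.4  3.5 -0.1]
pin 0.03 373 x [-0.0038  0.0028  0.0129]
pin 0.077 126 x [-0.0027  0.0017  0.0044]
TCP in cradle [0.0019 0.0547 0.1044]
fork face z 0.004 1325 x 0.0285 y [0.0412 0.0684]
fork face z 0.014 102 x 0.023 y [0.0462 0.0634]
fork face z 0.024 132 x 0.0229 y [0.0462 0.0634]
fork face z 0.034 156 x 0.023 y [0.0463 0.0635]
fork face z 0.044 496 x 0.0204 y [0.0466 0.0638]
```

Emit:
apply_moves(
  steps=[
    [0,0.03,0,0,0,0,0],
    [0,0.06,0,0,0,0,0],
    [0,0.08,0,0,0,0,0],
    [0,0.095,0,0,0,0,0],
    [0,0.095,0,0,0,0,0],
  ],
)

```text
clock: 9.8
tool_pos: [0.6337, 0.0491, 0.1044]
tcp_rot: [-3.112, 0.431, -0.0]
wrist_force: [1.7, 5.0, 1.1]
gripper_width: 0.0251
finger_force: 79.6
```

```bash
python3 s.py
python3 - <<'E'
from h import *
im,dp,st=snap('wrist','w5');Q=tocr(cloud('wrist',dp,st))
# block end and collar via colour/height
m=(np.abs(Q[...,2]-.056)<.004)&(np.abs(Q[...,0])<.03)&(Q[...,1]>-.08)&(Q[...,1]<.04)
x=Q[m];print('block y',np.percentile(x[:,1],[1,99]).round(4),'x',np.percentile(x[:,0],[1,99]).round(4))
m=(Q[...,2]>.041)&(Q[...,2]<.052)&(np.abs(Q[...,0])<.014)&(Q[...,1]>.03)&(Q[...,1]<.047)
x=Q[m];print('collar y',np.percentile(x[:,1],[2,98]).round(4) if len(x) else 0,len(x))
E
```

```text
now 9.8 [0.6337 0.0491 0.1044] yaw -0.2753 tilt [0.0002 0.0002] F [1.7 5.  1.1] w 0.0251
[0.0019 0.05   0.1044] F cradle [0.3 5.3 1.1]
block y [-0.072   0.0231] x [-0.0239  0.0259]
collar y [0.0354 0.0407] 132
```

Plunger is about 8 mm in, from both the force (5.3 N) and the collar shift. I'll draw to the front, slowly at first.

Emit:
apply_moves(
  steps=[
    [-0.04,0,0,0,0,0,0],
    [-0.08,0,0,0,0,0,0],
    [-0.12,0,0,0,0,0,0],
    [-0.16,0,0,0,0,0,0],
  ],
)

```text
clock: 10.35
tool_pos: [0.626, 0.0514, 0.1043]
tcp_rot: [-3.112, 0.431, -0.001]
wrist_force: [3.0, 4.7, -0.4]
gripper_width: 0.025
finger_force: 79.4
```

```bash
python3 s.py
```

```text
now 10.35 [0.626  0.0514 0.1043] yaw -0.2752 tilt [0.0004 0.0003] F [ 3.   4.7 -0.4] w 0.025
[-0.0061  0.0501  0.1043] F cradle [ 1.7  5.3 -0.4]
```

Emit:
apply_moves(
  steps=[
    [-0.06,0,0,0,0,0,0],
    [-0.12,0,0,0,0,0,0],
    [-0.18,0,0,0,0,0,0],
    [-0.24,0,0,0,0,0,0],
    [-0.3,0,0,0,0,0,0],
    [-0.36,0,0,0,0,0,0],
    [-0.42,0,0,0,0,0,0],
    [-0.48,0,0,0,0,0,0],
  ],
)

```text
clock: 11.35
tool_pos: [0.6028, 0.0579, 0.1042]
tcp_rot: [-3.112, 0.431, -0.0]
wrist_force: [2.9, 4.8, -1.6]
gripper_width: 0.0251
finger_force: 79.3
```

```bash
cat > bar.py <<'E'
from h import *
import sys
im,dp,st=snap('wrist',sys.argv[1]);Q=tocr(cloud('wrist',dp,st))
m=((np.abs(Q[...,2]-.0565)<.004)&(np.abs(Q[...,0]+.05)<.09)&(Q[...,1]>-.1)&(Q[...,1]<.04)).astype(np.uint8)
n,L,S,C=cv2.connectedComponentsWithStats(m);i=1+S[1:,4].argmax();x=Q[L==i]
r=cv2.minAreaRect((x[:,:2]*1000).astype(np.float32)); a=r[2]; w,h=r[1]
if w>h: a-=90
a=(a+90)%180-90
c=np.array(r[0]); t=np.radians(a); o=c+23*np.array([-np.sin(t),np.cos(t)])
print('block',np.round(r[0],1),np.round(r[1],1),'bar yaw rel cradle deg',round(a,1),'bar origin mm',o.round(1),'in bay',(o+[85,0]).round(1),'ztop',np.median(x[:,2]).round(4))
E
python3 s.py; python3 bar.py w6
```

```text
now 11.35 [0.6028 0.0579 0.1042] yaw -0.2751 tilt [0.0001 0.0003] F [ 2.9  4.8 -1.6] w 0.0251
[-0.0302  0.05    0.1042] F cradle [ 1.5  5.4 -1.6]
block [-13.9 -25.6] [53.6 98.5] bar yaw rel cradle deg 13.8 bar origin mm [-19.4  -3.3] in bay [65.6 -3.3] ztop 0.0561
```

Emit:
apply_moves(
  steps=[
    [-0.08,0,0,0,0,0,0],
    [-0.16,0,0,0,0,0,0],
    [-0.24,0,0,0,0,0,0],
    [-0.32,0,0,0,0,0,0],
    [-0.4,0,0,0,0,0,0],
    [-0.48,0,0,0,0,0,0],
    [-0.56,0,0,0,0,0,0],
    [-0.64,0,0,0,0,0,0],
    [-0.72,0,0,0,0,0,0],
    [-0.8,0,0,0,0,0,0],
    [-0.88,0,0,0,0,0,0],
    [-0.96,0,0,0,0,0,0],
    [-1.04,0,0,0,0,0,0],
    [-1.12,0,0,0,0,0,0],
    [-1.2,0,0,0,0,0,0],
    [-1.28,0,0,0,0,0,0],
    [-1.36,0,0,0,0,0,0],
    [-1.44,0,0,0,0,0,0],
    [-1.44,0,0,0,0,0,0],
  ],
)

```text
clock: 13.78
tool_pos: [0.5333, 0.0775, 0.1043]
tcp_rot: [-3.112, 0.431, 0.0]
wrist_force: [-0.5, 0.5, -1.3]
gripper_width: 0.0251
finger_force: 79.3
```

```bash
python3 s.py; python3 bar.py w7
```

```text
now 13.775 [0.5333 0.0775 0.1043] yaw -0.2751 tilt [-0.0001  0.0002] F [-0.5  0.5 -1.3] w 0.0251
[-0.1024  0.0501  0.1043] F cradle [-0.6  0.4 -1.3]
block [-79.3 -39.2] [53.5 99.3] bar yaw rel cradle deg 15.6 bar origin mm [-85.5 -17.1] in bay [ -0.5 -17.1] ztop 0.0561
```

The bar is in the bay but skewed about 15°. I'll push the pin end back (+x) to straighten it.

Emit:
apply_moves(
  steps=[
    [0.06,0,0,0,0,0,0],
    [0.12,0,0,0,0,0,0],
    [0.18,0,0,0,0,0,0],
    [0.24,0,0,0,0,0,0],
    [0.3,0,0,0,0,0,0],
    [0.36,0,0,0,0,0,0],
    [0.4,0,0,0,0,0,0],
    [0.4,0,0,0,0,0,0],
  ],
)

```text
clock: 14.82
tool_pos: [0.5529, 0.0719, 0.1043]
tcp_rot: [-3.112, 0.431, -0.0]
wrist_force: [-0.2, 0.1, -1.7]
gripper_width: 0.0247
finger_force: 79.4
```

```bash
python3 s.py; python3 bar.py w8
```

```text
now 14.825 [0.5529 0.0719 0.1043] yaw -0.2752 tilt [0.     0.0001] F [-0.2  0.1 -1.7] w 0.0247
[-0.082   0.05    0.1043] F cradle [-0.2  0.1 -1.7]
block [-76.6 -40.4] [53.9 98.6] bar yaw rel cradle deg 4.7 bar origin mm [-78.5 -17.4] in bay [  6.5 -17.4] ztop 0.0561
```

Emit:
apply_moves(
  steps=[
    [0.05,0,0,0,0,0,0],
    [0.1,0,0,0,0,0,0],
    [0.15,0,0,0,0,0,0],
    [0.15,0,0,0,0,0,0],
    [0.11,0,0,0,0,0,0],
    [0.11,0,0,0,0,0,0],
  ],
)

```text
clock: 15.62
tool_pos: [0.5579, 0.0705, 0.1043]
tcp_rot: [-3.112, 0.431, 0.0]
wrist_force: [0.3, 0.5, -2.0]
gripper_width: 0.0249
finger_force: 79.4
```

```bash
python3 s.py; python3 bar.py w9
python3 - <<'E'
from h import *
d=np.load('pics/w9.npz',allow_pickle=True);st=d['st'].item();Q=tocr(cloud('wrist',d['dp'],st))
for lo,hi in((.014,.026),(.062,.072)):
    x=Q[(Q[...,2]>.027)&(Q[...,2]<.043)&(np.abs(Q[...,0]+.076)<.02)&(Q[...,1]>lo)&(Q[...,1]<hi)]
    if len(x)>5: print('pin',lo,len(x),np.percentile(x[:,0],[2,50,98]).round(4),x[:,2].max().round(4))
a=cv2.imread('pics/w9.png');cv2.imwrite('pics/w9c.png',a)
E
```

```text
now 15.625 [0.5579 0.0705 0.1043] yaw -0.2751 tilt [-0.0001  0.0001] F [ 0.3  0.5 -2. ] w 0.0249
[-0.0768  0.0501  0.1043] F cradle [ 0.2  0.6 -2. ]
block [-75.7 -40.7] [53.6 98.8] bar yaw rel cradle deg 1.1 bar origin mm [-76.2 -17.7] in bay [  8.8 -17.7] ztop 0.0561
pin 0.014 393 [-0.0814 -0.0758 -0.0722] 0.0406
pin 0.062 182 [-0.0813 -0.0768 -0.0739] 0.0397
```

View pics/w9.png

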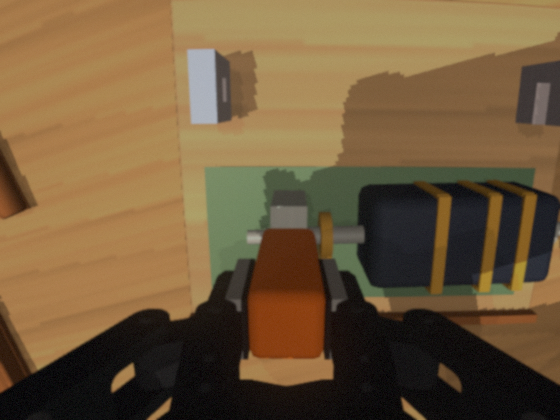

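The bar lies straight in the bay (yaw 1°). The pin is centred in the slot, and there is a visible gap between the collar (325,235) and the fork (290,212). I'll lift off straight up.

Emit:
apply_moves(
  steps=[
    [0,0,-0.06,0,0,0,0],
    [0,0,-0.15,0,0,0,0],
    [0,0,-0.3,0,0,0,0],
    [0,0,-0.5,0,0,0,0],
    [0,0,-0.8,0,0,0,0],
    [0,0,-1.2,0,0,0,0],
    [0,0,-1.8,0,0,0,0],
    [0,0,-2.4,0,0,0,0],
    [0,0,-2.7,0,0,0,0],
    [0,0,-2.7,0,0,0,0],
  ],
)

```text
clock: 16.92
tool_pos: [0.5583, 0.0704, 0.2401]
tcp_rot: [-3.112, 0.431, -0.002]
wrist_force: [-0.8, -0.1, -2.5]
gripper_width: 0.0254
finger_force: 79.4
```

```bash
python3 s.py; python3 bar.py w10; python3 -c "
from h import *
plan([(.469,.359,.24,0),(.469,.359,.093,0)])
d=np.load('pics/w1.npz',allow_pickle=True);P=cloud('wrist',d['dp'],d['st'].item())
m=(abs(P[...,2]-.02)<.004)&(abs(P[...,0]-.469)<.13)&(abs(P[...,1]-.358)<.09)
x=P[m];print('tray rim',np.percentile(x[:,0],[2,98]),np.percentile(x[:,1],[2,98]))"
```

```text
now 16.925 [0.5583 0.0704 0.2401] yaw -0.2752 tilt [0.0015 0.0001] F [-0.8 -0.1 -2.5] w 0.0254
[-0.0764  0.0501  0.2401] F cradle [-0.7 -0.3 -2.5]
block [-75.7 -40.4] [53.7 98.6] bar yaw rel cradle deg 1.4 bar origin mm [-76.3 -17.5] in bay [  8.7 -17.5] ztop 0.0561
now 16.975 [0.558  0.0704 0.239 ] yaw -0.2752 tilt [-0.0002  0.0001] F [-0.   0.6 -2.2] w 0.0251
[-3.282 -5.07  -0.02 ] wz -0.2752
[-3.281 -5.07   2.92 ] wz -0.2752
tray rim [0.39092069 0.58954656] [0.2957669  0.40626222]
```

Emit:
apply_moves(
  steps=[
    [-0.6,-1.0,0,0,0,-0.1,0],
    [-1.2,-1.9,0,0,0,-0.2,0],
    [-1.8,-2.8,0,0,0,-0.275,0],
    [-2.4,-3.7,0,0,0,-0.275,0],
    [-2.9,-4.5,0,0,0,-0.275,0],
    [-3.28,-5.07,0,0,0,-0.275,0],
    [-3.28,-5.07,0,0,0,-0.275,0],
    [-3.28,-5.07,0.8,0,0,-0.275,0],
    [-3.28,-5.07,1.6,0,0,-0.275,0],
    [-3.28,-5.07,2.3,0,0,-0.275,0],
    [-3.28,-5.07,2.6,0,0,-0.275,0],
    [-3.28,-5.07,2.75,0,0,-0.275,0],
    [-3.28,-5.07,2.84,0,0,-0.275,0],
    [-3.28,-5.07,2.9,0,0,-0.275,0],
    [-3.28,-5.07,2.9,0,0,-0.275,0],
  ],
)

```text
clock: 18.85
tool_pos: [0.4693, 0.3591, 0.0947]
tcp_rot: [-3.141, 0.0, -0.001]
wrist_force: [0.3, -0.1, -1.5]
gripper_width: 0.0251
finger_force: 79.7
```

```bash
python3 -c "
from h import *
plan([(.469,.359,.093,0)])"
```

```text
now 18.85 [0.4693 0.3591 0.0947] yaw -0.0001 tilt [0.0004 0.0004] F [ 0.3 -0.1 -1.5] w 0.0251
[-0.005  0.002  0.035] wz -0.0001
```

Lower until it touches, release and rise.

Emit:
apply_moves(
  steps=[
    [0,0,0.015,0,0,0,0],
    [0,0,0.025,0,0,0,0],
    [0,0,0.03,0,0,0,0],
    [0,0,0.03,0,0,0,0.3],
    [0,0,0.03,0,0,0,0.6],
    [0,0,0.03,0,0,0,1],
    [0,0,0.03,0,0,0,1],
    [0,0,0.03,0,0,0,1],
    [0,0,0.03,0,0,0,1],
    [0,0,0.03,0,0,0,1],
    [0,0,-0.3,0,0,0,1],
    [0,0,-1.0,0,0,0,1],
    [0,0,-2.0,0,0,0,1],
    [0,0,-3.0,0,0,0,1],
    [0,0,-3.0,0,0,0,1],
    [0,0,-3.0,0,0,0,1],
  ],
)

```text
clock: 20.85
tool_pos: [0.469, 0.3589, 0.2447]
tcp_rot: [-3.141, 0.0, -0.001]
wrist_force: [0.2, -0.8, -0.3]
gripper_width: 0.0854
finger_force: 0.0
```

Run:
```python
from h import *
im,dp,st=snap('wrist','w11');plan([],st)
P=cloud('wrist',dp,st)
m=(P[...,2]>.105)&(P[...,2]<.125)&(abs(P[...,0]-.469)<.04)&(abs(P[...,1]-.358)<.04)
print(m.sum(),np.median(P[m],0).round(4),np.ptp(P[m],0).round(4))
t,dp,_=snap('top','top1')
s,_,_=snap('scene','scene1')
cv2.imwrite('pics/fin.png',np.hstack([cv2.resize(im,(400,300)),cv2.resize(s,(400,300))])[:,:,::-1])
Q=tocr(cloud('top',dp)); m=(Q[...,2]>.045)&(Q[...,2]<.06)&(abs(Q[...,0]+.076)<.04)&(abs(Q[...,1]+.04)<.07);print('bar block',np.nanmean(Q[m],0).round(4),'collar/pin')
```

```text
now 20.85 [0.469  0.3589 0.2447] yaw -0.0003 tilt [0.0003 0.0003] F [ 0.2 -0.8 -0.3] w 0.0854
1290 [0.4694 0.3601 0.1147] [0.0265 0.0254 0.0121]
bar block [-0.0766 -0.0402  0.0551] collar/pin
```

View pics/fin.png

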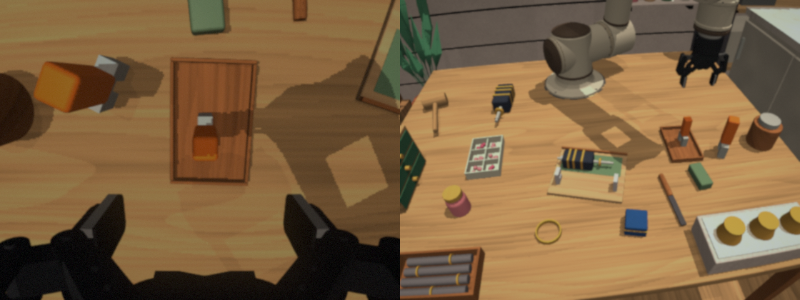

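The fork stands upright in its tray (205,140), the bar lies square on the felt (580,160 in the right half), and the gripper is clear. Handing in.

```bash
python3 -c "
from station import hand_in
print(hand_in())"
```

```text
the job is handed in; nothing more can be done
None
```

I handed the job in after about 21 s: the bar is flat on the felt bay (about 9 mm across and 18 mm along from its centre, turned about 1°), and the fork is back upright in its tray; no verdict came back.

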